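Set the trimmer's back gauge to the red preset stop

TASK

Set the paper trimmer's back gauge for the next batch of mount cards: with the fingertips, press down the yellow brake pad in the middle of the gauge to free it and, keeping the pad pressed, push the gauge along its rail until it rests against the red stop. Then let the pad spring up so that the brake holds the gauge there, and move clear. Do not force the gauge along with its brake on, do not grip it between the fingers, and leave everything else on the trimmer and the bench where it is.

Things in the scene. Friction and masses are not known exactly. Their poses are not given: they have to be found in the camera images.
- trimmer: Guillotine paper trimmer, fixed. Bed 320 x 400 mm, green top 30 mm above the bench; origin on the bench under the bed's middle; x runs along the blade to the far end, y left along the ruler rail, z up. Blade arm (down, latched, leave it): right edge, y -178 to -242 mm with its guard, up to 67 mm high; its black grip sticks out 118 mm in front, 93 mm high. Aluminium rail along y, 30 wide, 12 high, centreline at x = +115 mm.
- gauge_bar (a point): Front end of the back gauge's flat aluminium bar, 35 mm above the bench, 120 mm in front (-x of the trimmer) of the saddle's centre; moves with the gauge. The back gauge is a black saddle on the rail, 80 mm along the rail, 52 mm across, top 60 mm above the bench; its bar, 26 mm wide, reaches over the bed.
- pad_top (a point): Centre of the top face of the yellow brake pad, in the middle of the back gauge's saddle. The pad is 52 mm along the rail by 42 mm across, stands 12 mm proud of the saddle (top 72 mm above the bench at rest) and sinks straight down when pressed. This point moves with the gauge and with the pad; its axes are those of the trimmer.
- pad (a joint): How far the yellow pad is pressed down, m: 0 at rest (brake on), 0.008 at the bottom. The brake is off once the pad has sunk 1 mm; 3 to 7 mm is a good press. A spring pushes back: it takes about 9 N before the pad moves, 11 N at 3 mm, 13 N at the bottom. Released, it springs up and the brake holds again.
- back_gauge (a joint): Position of the back gauge along the rail, m: 0 at the middle of the bed, growing to the trimmer's left (+y of the trimmer). Brake on, friction holds it with about 5 N; pad pressed, it slides with about 1 N, so a fingertip pressing the pad carries it along by friction and slips on the pad once the gauge meets a stop.
- red_stop_top (a point): Top centre of the red preset stop, a red block clamped on the rail (fixed): 24 mm along the rail, 46 mm across, top 60 mm above the bench, with a 7 mm high black screw; the point is on top of the screw. It may be left or right of the gauge. With the gauge against it, this point and the pad's centre are 52 mm apart along the rail.
- blue_stop_top (a point): Top centre of the blue preset stop: the same block in blue, on the other side of the gauge (another card size, not wanted now).
- paperweight: Loose brass paperweight, 48 mm across and 48 mm high, standing on the front half of the trimmer's bed; origin at its foot; a bystander, leave it alone.
- card_pack: Loose pack of white cards 85 x 55 x 14 mm lying on the front half of the trimmer's bed; origin at its underside; a bystander, leave it alone.
- glue_jar: Loose jar, 52 mm across, 75 mm high, on the bench just behind the trimmer; origin at its foot; a bystander, leave it alone.
- ink_bottle: Loose small bottle, 42 mm across, 70 mm high, on the bench just behind the trimmer; origin at its foot; a bystander, leave it alone.
- specimen_tray: Loose white tray 130 x 90 x 30 mm on the green mat at the left; origin at its underside; a bystander, leave it alone.
- mug: Loose blue mug, 80 mm across, 92 mm high, on the bench at the right; origin at its foot; a bystander, leave it alone.
- brush: Loose brush about 200 mm long lying on the green mat at the left; a bystander, leave it alone.
- steel_block: Loose steel squaring block 75 x 50 x 25 mm on the bench at the right; origin at its underside; a bystander, leave it alone.

How it is judged:
By the outcome, as a careful person would: the job done as asked, in the order asked, and still so for the second after the job is handed in, with the robot touching nothing.
It also fails if it takes over 35 s, if anything falls off the work surface, if the arm or the gripper's body presses on something with over 40 N, if the wrist force passes 120 N, or if a joint passes its speed limit or range.

ROBOT

A 6-joint arm with a two-finger parallel gripper is mounted at the origin on the work surface. World frame = base frame: x ahead of the robot, y to its left, z up, the work surface at z = 0. Lengths are in m, angles in rad, forces in N, time in s.
With the tool pointing down it reaches from about 0.375 to 0.975 m from the base axis. Payload 3.8 kg.
Tool frame: the origin (TCP) lies between the finger pads; the fingertips stand 8 mm ahead of it and the grasp point (between the pads) lies 11 mm behind it (env.tip_reach is the distance from the TCP to the fingertips, in m); z points along the fingers, x is the direction in which the jaws open and shut, and the axes are right-handed (so a half turn about z gives the same grasp; the last joint's range is limited). The gripper opens to 85 mm and grips with 20 to 120 N. Pads are 22 mm wide; open, the fingers measure 114 mm over their backs; the gripper's body (76 mm by 85 mm) begins 54 mm behind the grasp point. The pads swing forward as they close: fully open they stand 13 mm farther back than shut.
Start: joints at [1.283, 0.264, 1.604, -0, 1.274, -0.037], TCP at [0.168, 0.654, 0.239] pointing down, gripper open.
Joint ranges: [-2.63, 2.63], [-0.94, 2.18], [0.31, 2.57], [-1.31, 4.45], [0, 2.66], [-2.55, 2.55]. Speed limits (rad/s): [2.57, 2.57, 3.14, 3.14, 3.14, 3.14].

INTERFACE

Orientations are given as a rotation vector (axis times angle).
In Python, from workcell import get_obs, vision, order, env gives the robot as it stands.
- The arm moves only by the tool move_arm, never from a script. Its argument "series" is one flat list of numbers, 7 for each row, row after row: the shift along the world's x, y, z in mm, then the turn, a rotation vector about the world's x, y, z in rad, then the closure, from 0 (fully open) to 1 (shut). In form: [tx, ty, tz, wx, wy, wz, grip, tx, ty, tz, wx, wy, wz, grip, ...]. A call has 1 to 5 rows; each row is the pose to reach, as a shift and turn from the pose commanded when the call began; what a row does not reach only later rows make up. A row lasts 1/10 s, in which the tool goes at most 50 mm and 8.59 degrees, less where a joint would pass 70% of its speed; a pose out of reach is approached as far as the arm can. A call with a gripper value outside its range is refused whole. The fingers move at their own pace and stop on an object; the grip force is fixed at half the most. Time passes only in rows, so rows that repeat a pose let the fingers close. It gives the time, the measured TCP pose, the force and the opening at its end, in the units of the state.
- get_obs(): the state, without advancing time (a new reading comes with each control period).
- vision.camera(name): name is "side" or "top"; returns a dict with "image" (480x640x3 uint8, red, green, blue), "vertical_fov" (degrees; the focal length in pixels is half the picture's height over the tangent of half this angle, whatever the lens; pixels are square), "cx", "cy" (the principal point, pixels), "k1" (the pictures are not rectified: a ray, as slopes to the right and down, at radius r is drawn at 1 + k1 r^2 times it, then the intrinsics apply), "R" (3x3) and "t" (3): a world point X has camera coordinates R X + t. Camera axes: x right, y down, z forward; pixel columns grow to the right and rows downward; lengths in m; the calibration is good to about 2 mm. A picture is of the moment at which its call begins. There is no depth.
- order.finish_job(): hands the job in, once; it reports no verdict.
The state is a dict: "t": time; "joint_positions": joint angles; "qvel": joint speeds; "joint_torque": joint torques, N m; "tcp_pos": TCP position; "ee_rot": TCP orientation; "wrist_force": force on the tool from outside, world axes, zero at the start; "torque": the same for the moment, N m; "gripper_width": finger opening in m.
Only numpy, scipy, OpenCV 4.12 (cv2) and the standard library are available. Lean on these libraries where they do the work, as an engineer would, in place of code of your own. Each camera call takes 0.05 s, during which the arm holds its last target. There are 200 camera calls.

## Working session

There is one attempt and no reset: what is moved stays moved. The work goes in short steps, Python scripts to look and compute and a tool call to move; the robot and the scene stay as the last step left them, time stands still between calls to the robot, and variables do not carry over. Pictures are saved under pics/ and viewed, about 8 in all and at most 12, crops included, and the job is handed in when it is done.

Besides the shell and the picture viewer there is one more tool, called after "Request:" by a JSON object that holds its "fn" and its "kwargs", one argument or row to a line. move_arm: Moves the arm, as the interface text tells. Its arguments: {"type":"object","properties":{"series":{"type":"array"}},"required":["series"]}

```bash
mkdir -p pics
cat > h.py <<'E'
import numpy as np, cv2
from workcell import get_obs, vision, order, env
def K(c):
    f=c["image"].shape[0]/2/np.tan(np.radians(c["vertical_fov"])/2); return f
def ray(c,u,v):
    f=K(c); d=np.array([(u-c["cx"])/f,(v-c["cy"])/f]); s=d.copy()
    for _ in range(20): s=d/(1+c["k1"]*(s@s))
    R=np.array(c["R"]); return -R.T@np.array(c["t"]), R.T@np.array([s[0],s[1],1])
def onz(c,u,v,z):
    o,d=ray(c,u,v); return o+d*(z-o[2])/d[2]
def proj(c,X):
    p=np.array(c["R"])@np.array(X)+np.array(c["t"]); s=p[:2]/p[2]; s=s*(1+c["k1"]*(s@s)); return s*K(c)+[c["cx"],c["cy"]]
def save(c,n,crop=None,k=1):
    im=c["image"][:,:,::-1]
    if crop: x0,y0,x1,y1=crop; im=im[y0:y1,x0:x1]
    cv2.imwrite("pics/"+n,cv2.resize(np.ascontiguousarray(im),None,fx=k,fy=k,interpolation=cv2.INTER_CUBIC))
E
python3 - <<'E'
from h import *
for n in("top","side"):
    c=vision.camera(n); save(c,n+"0.png"); print(n,c["vertical_fov"],c["cx"],c["cy"],c["k1"],-np.array(c["R"]).T@c["t"])
    np.save(n+"0.npy",c,allow_pickle=True)
print(get_obs(),env.tip_reach)
E
```

```text
top 50.06179742968419 319.96239091351134 238.27944221880054 -0.04822249650887352 [0.30929388 0.01122695 1.49571229]
side 51.56010759049881 313.68020792790645 235.5673250789029 0.031643996657766675 [ 0.32084434 -0.96410379  0.74135208]
{'t': 0.1, 'joint_positions': array([ 1.28311560e+00,  2.64706293e-01,  1.60524679e+00, -1.00841714e-05,
        1.27370246e+00, -3.68853267e-02]), 'qvel': array([-8.31974616e-04, -1.88245692e-03, -1.91690467e-03, -5.88740733e-04,
        1.17520208e-03,  5.53485775e-05]), 'joint_torque': array([ 2.65132825e-03, -5.16701996e+01, -3.68597567e+01, -1.01404344e-04,
        6.32130614e-03,  1.47464692e-05]), 'tcp_pos': array([0.16732899, 0.65326149, 0.23806227]), 'ee_rot': array([ 2.48087198,  1.92542466, -0.00262155]), 'wrist_force': array([-0.70446208,  0.04376037, -0.28435535]), 'torque': array([-0.03140925, -0.07366675, -0.00285363]), 'gripper_width': 0.08555509970232572} 0.008
```

View pics/top0.png

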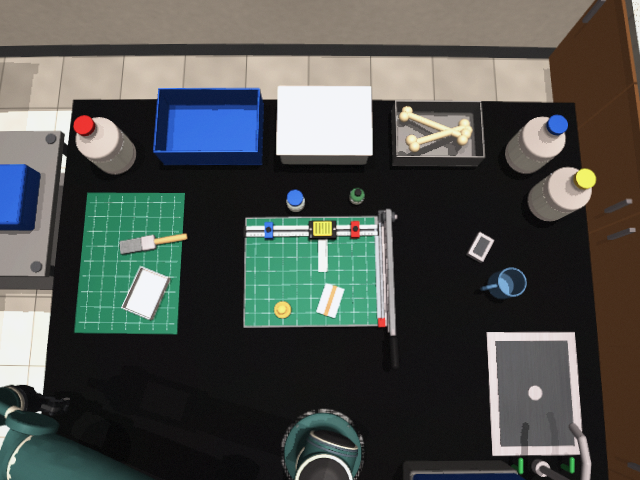

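View pics/side0.png

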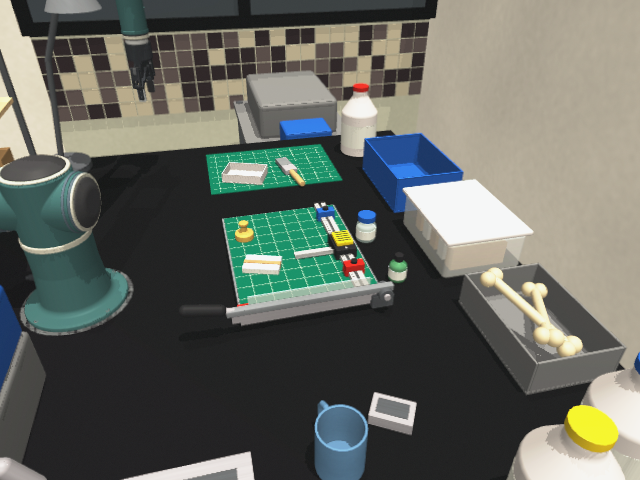

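The pad is at about (322,229) in the top view, with the red stop to its right at (355,229) and the blue one to its left at (268,230). In the side view the pad is at about (342,238) and the red stop at (353,267). I'll look closer.

Run:
```python
from h import *
a=np.load("top0.npy",allow_pickle=True).item(); b=np.load("side0.npy",allow_pickle=True).item()
ims=[]
for c,(x,y) in((a,(235,180)),(b,(295,195))):
    im=c["image"][y:y+100,x:x+(160 if c is a else 110),::-1]; ims.append(cv2.resize(np.ascontiguousarray(im),(800,500) if c is a else (660,600),interpolation=cv2.INTER_CUBIC))
cv2.imwrite("pics/ct.png",ims[0]);cv2.imwrite("pics/cs.png",ims[1])
```

```text
(no output)
```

View pics/ct.png

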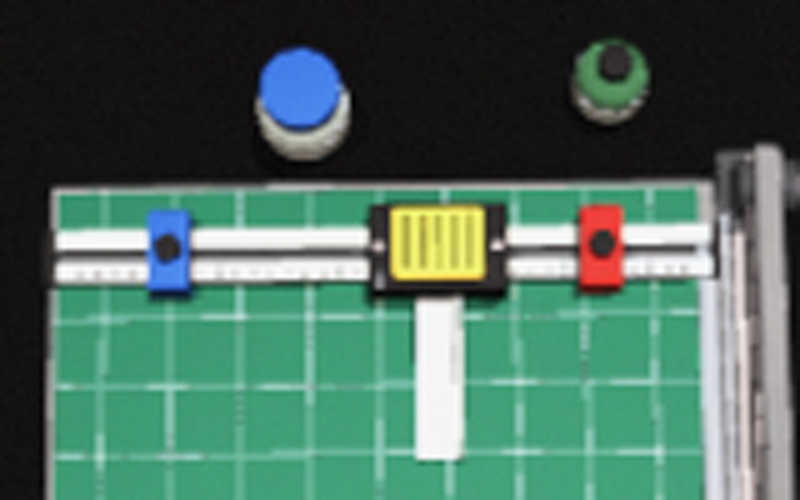

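View pics/cs.png

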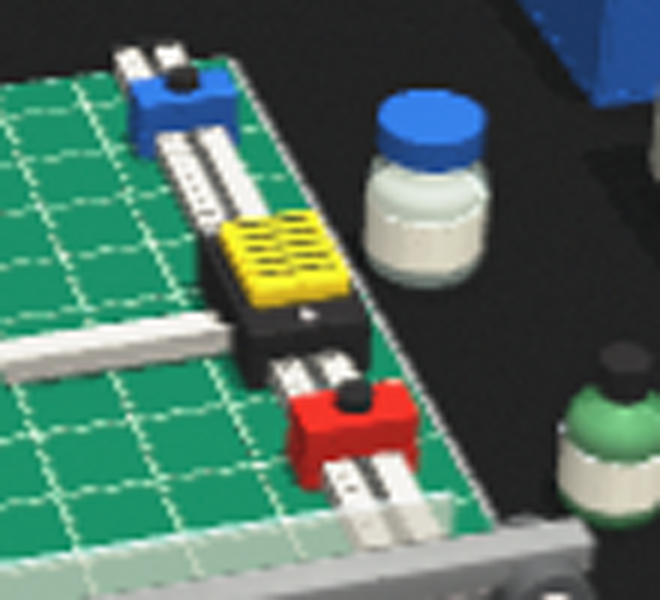

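```bash
cat >> h.py <<'E'
def tri(a,pa,b,pb):
    (o,d),(p,e)=ray(a,*pa),ray(b,*pb); d/=np.linalg.norm(d); e/=np.linalg.norm(e)
    s,t=np.linalg.lstsq(np.c_[d,-e],p-o,rcond=None)[0]; return (o+s*d+p+t*e)/2, np.linalg.norm(o+s*d-p-t*e)
T=lambda x,y:(235+(x+.5)/5-.5,180+(y+.5)/5-.5)
S=lambda x,y:(295+(x+.5)/6-.5,195+(y+.5)/6-.5)
E
python3 - <<'E'
from h import *
np.set_printoptions(precision=4,suppress=True)
a=np.load("top0.npy",allow_pickle=True).item(); b=np.load("side0.npy",allow_pickle=True).item()
for n,p,q,z in(("pad",(438,242.5),(285,253),.072),("red",(601,243),(354,384),.067),("blue",(167,247),(182,70),.067)):
    print(n,tri(a,T(*p),b,S(*q)),onz(a,*T(*p),z),onz(b,*S(*q),z))
for p in((715,183),(52,188)): print("bedcorner",onz(a,*T(*p),.03))
print("bottle,jar tops",onz(a,*T(612,62),.07),onz(a,*T(300,88),.075))
print("bar end",onz(a,*T(439,460),.035))
E
```

```text
pad (array([0.6198, 0.0014, 0.0676]), np.float64(0.002471425197108786)) [0.6201 0.0013 0.072 ] [ 0.6166 -0.0051  0.072 ]
red (array([ 0.6203, -0.0913,  0.0677]), np.float64(0.0019870730862744075)) [ 0.6215 -0.0916  0.067 ] [ 0.6196 -0.0906  0.067 ]
blue (array([0.6163, 0.1556, 0.0667]), np.float64(0.0029249032419330153)) [0.6177 0.1554 0.067 ] [0.6146 0.1548 0.067 ]
bedcorner [ 0.666  -0.1615  0.03  ]
bedcorner [0.6607 0.2275 0.03  ]
bottle,jar tops [ 0.7276 -0.0986  0.07  ] [0.7096 0.0807 0.075 ]
bar end [ 0.5009 -0.0001  0.035 ]
```

Request:
{"fn": "move_arm", "kwargs": {
  "series": [28,-41,0,0,0,0.05,1,56,-82,0,0,0,0.1,1,84,-123,0,0,0,0.15,1,112,-164,0,0,0,0.2,1,140,-205,0,0,0,0.27,1]
}}

```text
t: 0.6
tcp_pos: [0.308, 0.4469, 0.2387]
ee_rot: [2.196, 2.246, -0.001]
wrist_force: [1.1, -0.1, 0.5]
gripper_width: 0.0123
```

Request:
{"fn": "move_arm", "kwargs": {
  "series": [28,-41,0,0,0,0,1,56,-82,0,0,0,0,1,84,-123,0,0,0,0,1,112,-164,0,0,0,0,1,140,-205,0,0,0,0,1]
}}

```text
t: 1.1
tcp_pos: [0.448, 0.2419, 0.239]
ee_rot: [-2.2, -2.243, 0.0]
wrist_force: [1.2, -0.4, -1.3]
gripper_width: 0.0003
```

Request:
{"fn": "move_arm", "kwargs": {
  "series": [28,-40,0,0,0,0,1,56,-80,0,0,0,0,1,84,-120,0,0,0,0,1,112,-160,0,0,0,0,1,140,-200,0,0,0,0,1]
}}

```text
t: 1.6
tcp_pos: [0.588, 0.042, 0.2388]
ee_rot: [-2.2, -2.242, 0.001]
wrist_force: [1.0, 0.8, 0.4]
gripper_width: -0.0001
```

Request:
{"fn": "move_arm", "kwargs": {
  "series": [31,-39,-10,0,0,0,1,31,-39,-50,0,0,0,1,31,-39,-90,0,0,0,1,31,-39,-125,0,0,0,1,31,-39,-125,0,0,0,1]
}}

```text
t: 2.1
tcp_pos: [0.613, 0.0047, 0.1073]
ee_rot: [-2.194, -2.235, 0.014]
wrist_force: [-0.5, 0.0, 0.3]
gripper_width: -0.0001
```

Run:
```python
from h import *
a=vision.camera("top"); b=vision.camera("side"); o=get_obs(); print(o["tcp_pos"],o["wrist_force"])
im=[cv2.resize(np.ascontiguousarray(c["image"][y:y+110,x:x+110,::-1]),(400,400),interpolation=cv2.INTER_CUBIC) for c,x,y in((a,270,170),(b,295,180))]
cv2.imwrite("pics/near.png",np.hstack(im))
```

```text
[0.61778253 0.00492236 0.11364925] [ 1.14175791 -0.07749005  0.32366111]
```

View pics/near.png

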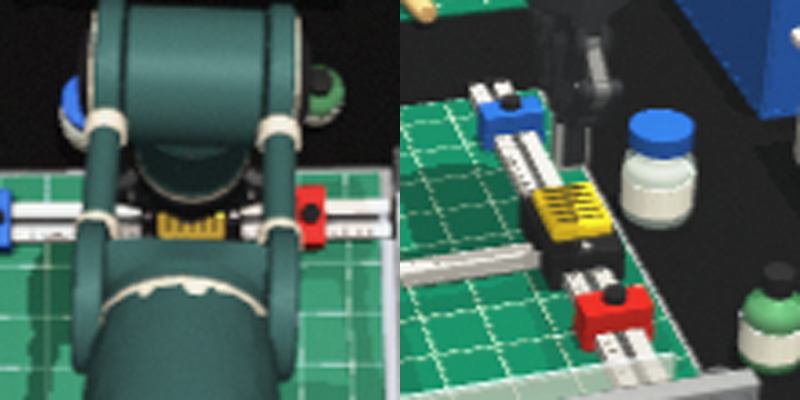

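The side view shows the fingertips at about (575,163), hovering above the pad. I'll descend slowly and watch the force.

Request:
{"fn": "move_arm", "kwargs": {
  "series": [1,-3,-8,0,0,0,1,1,-3,-16,0,0,0,1,1,-3,-22,0,0,0,1,1,-3,-26,0,0,0,1,1,-3,-28,0,0,0,1]
}}

```text
t: 2.7
tcp_pos: [0.6193, 0.0019, 0.086]
ee_rot: [-2.2, -2.243, 0.0]
wrist_force: [0.0, -0.5, 0.2]
gripper_width: -0.0
```

Run:
```python
from h import *
b=vision.camera("side"); o=get_obs(); print(o["tcp_pos"],o["wrist_force"])
save(b,"near2.png",(310,190,390,270),7)
```

```text
[0.61915869 0.00192055 0.08570146] [0.18921667 0.76604214 0.32535041]
```

View pics/near2.png

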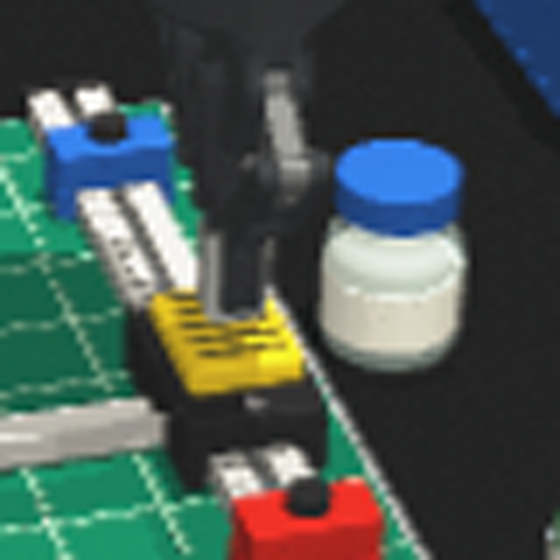

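The tips sit over the pad at about (235,315) in the crop, a few mm above it. Next I'll press in small steps.

Request:
{"fn": "move_arm", "kwargs": {
  "series": [0,0,-2,0,0,0,1,0,0,-4,0,0,0,1,0,0,-5,0,0,0,1,0,0,-6,0,0,0,1,0,0,-7,0,0,0,1]
}}

```text
t: 3.25
tcp_pos: [0.6196, 0.0019, 0.0798]
ee_rot: [-2.2, -2.243, 0.0]
wrist_force: [-2.9, 0.2, 7.4]
gripper_width: -0.0
```

Request:
{"fn": "move_arm", "kwargs": {
  "series": [0,0,-1,0,0,0,1,0,0,-2,0,0,0,1,0,0,-2,0,0,0,1,0,0,-2,0,0,0,1]
}}

```text
t: 3.65
tcp_pos: [0.6197, 0.0019, 0.0791]
ee_rot: [2.2, 2.243, 0.0]
wrist_force: [-4.6, -0.4, 8.6]
gripper_width: -0.0
```

Request:
{"fn": "move_arm", "kwargs": {
  "series": [0,0,-1,0,0,0,1,0,0,-2,0,0,0,1,0,0,-3,0,0,0,1,0,0,-3,0,0,0,1]
}}

```text
t: 4.05
tcp_pos: [0.6197, 0.0019, 0.0763]
ee_rot: [2.2, 2.243, 0.0]
wrist_force: [-5.2, -0.1, 11.0]
gripper_width: 0.0001
```

Request:
{"fn": "move_arm", "kwargs": {
  "series": [0,0,-1,0,0,0,1,0,0,-2,0,0,0,1,0,0,-2,0,0,0,1,0,0,-2,0,0,0,1]
}}

```text
t: 4.45
tcp_pos: [0.6197, 0.0019, 0.0745]
ee_rot: [2.2, 2.243, 0.0]
wrist_force: [-6.0, 0.6, 11.7]
gripper_width: 0.0001
```

Request:
{"fn": "move_arm", "kwargs": {
  "series": [0,-1,0,0,0,0,1,0,-3,0,0,0,0,1,0,-6,0,0,0,0,1,0,-9,0,0,0,0,1,0,-12,0,0,0,0,1]
}}

```text
t: 4.95
tcp_pos: [0.6199, -0.01, 0.0746]
ee_rot: [2.2, 2.243, 0.001]
wrist_force: [-4.9, -0.5, 11.6]
gripper_width: -0.0002
```

Request:
{"fn": "move_arm", "kwargs": {
  "series": [0,-3,0,0,0,0,1,0,-6,0,0,0,0,1,0,-9,0,0,0,0,1,0,-12,0,0,0,0,1,0,-15,0,0,0,0,1]
}}

```text
t: 5.45
tcp_pos: [0.6201, -0.0251, 0.0747]
ee_rot: [2.199, 2.242, 0.001]
wrist_force: [-4.0, 1.4, 11.4]
gripper_width: 0.0002
```

Run:
```python
from h import *
b=vision.camera("side"); o=get_obs(); print(o["tcp_pos"],o["wrist_force"])
save(b,"mid.png",(310,190,390,270),7)
```

```text
[ 0.62013027 -0.02560099  0.07471933] [-4.5237384   0.52065965 10.98822959]
```

View pics/mid.png

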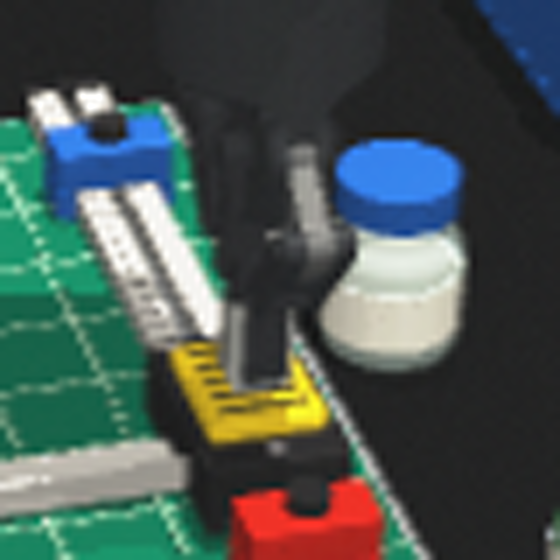

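The gauge is moving with the pad pressed, and the stop is about 13 mm away. I'll carry on slowly.

Request:
{"fn": "move_arm", "kwargs": {
  "series": [0,-3,0,0,0,0,1,0,-5,0,0,0,0,1,0,-7,0,0,0,0,1,0,-9,0,0,0,0,1,0,-10,0,0,0,0,1]
}}

```text
t: 6.0
tcp_pos: [0.6203, -0.0352, 0.0748]
ee_rot: [2.199, 2.242, 0.002]
wrist_force: [-4.0, 0.9, 11.7]
gripper_width: 0.0001
```

Request:
{"fn": "move_arm", "kwargs": {
  "series": [0,-1,0,0,0,0,1,0,-2,0,0,0,0,1,0,-3,0,0,0,0,1,0,-3,0,0,0,0,1]
}}

```text
t: 6.4
tcp_pos: [0.6203, -0.0383, 0.0748]
ee_rot: [2.199, 2.242, 0.002]
wrist_force: [-4.7, -0.4, 11.6]
gripper_width: 0.0
```

Request:
{"fn": "move_arm", "kwargs": {
  "series": [0,-1,0,0,0,0,1,0,-2,0,0,0,0,1,0,-2,0,0,0,0,1]
}}

```text
t: 6.7
tcp_pos: [0.6203, -0.04, 0.0748]
ee_rot: [2.199, 2.242, 0.002]
wrist_force: [-4.6, 0.5, 11.1]
gripper_width: 0.0001
```

Request:
{"fn": "move_arm", "kwargs": {
  "series": [0,-1,0,0,0,0,1,0,-2,0,0,0,0,1,0,-2,0,0,0,0,1]
}}

```text
t: 7.0
tcp_pos: [0.6204, -0.0403, 0.0748]
ee_rot: [-2.2, -2.241, -0.005]
wrist_force: [-3.8, 6.1, 10.9]
gripper_width: -0.0001
```

Request:
{"fn": "move_arm", "kwargs": {
  "series": [0,-1,0,0,0,0,1,0,-2,0,0,0,0,1,0,-2,0,0,0,0,1]
}}

```text
t: 7.3
tcp_pos: [0.621, -0.0419, 0.075]
ee_rot: [-2.201, -2.242, -0.007]
wrist_force: [-2.6, 8.4, 11.9]
gripper_width: 0.0
```

Run:
```python
from h import *
b=vision.camera("side"); o=get_obs(); print(o["tcp_pos"],o["wrist_force"])
save(b,"stop.png",(320,210,390,280),8)
```

```text
[ 0.62099358 -0.04190964  0.07503172] [-2.3676442   6.70062307 10.98717354]
```

View pics/stop.png

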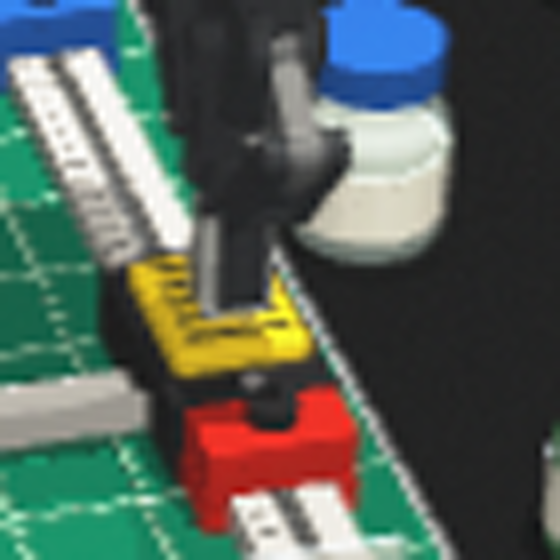

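The gauge is against the red stop: Fy jumped to 6–8 N at y=-0.040 and the fingers then slipped. I'll ease the side load slightly, then lift straight up.

Request:
{"fn": "move_arm", "kwargs": {
  "series": [0,1,0,0,0,0,1,0,1,6,0,0,0,1,0,1,20,0,0,0,1,0,1,50,0,0,0,1,0,1,90,0,0,0,1]
}}

```text
t: 7.85
tcp_pos: [0.6175, -0.0431, 0.161]
ee_rot: [-2.197, -2.24, 0.005]
wrist_force: [2.0, -0.0, 0.9]
gripper_width: -0.0
```

Request:
{"fn": "move_arm", "kwargs": {
  "series": [-10,30,45,0,0,0,1,-40,70,90,0,0,0,1,-65,110,95,0,0,0,1,-90,150,95,0,0,0,1,-115,190,95,0,0,0,1]
}}

```text
t: 8.35
tcp_pos: [0.5096, 0.1394, 0.2592]
ee_rot: [2.2, 2.24, 0.005]
wrist_force: [0.4, 1.4, -0.1]
gripper_width: 0.0001
```

Request:
{"fn": "move_arm", "kwargs": {
  "series": [-28,41,0,0,0,0,1,-56,82,0,0,0,0,1,-84,123,0,0,0,0,1,-84,123,0,0,0,0,1,-84,123,0,0,0,0,1]
}}

```text
t: 8.85
tcp_pos: [0.4253, 0.262, 0.2575]
ee_rot: [2.196, 2.246, 0.0]
wrist_force: [1.1, 0.1, 0.7]
gripper_width: -0.0001
```

Run:
```python
from h import *
a=vision.camera("top");b=vision.camera("side"); o=get_obs(); print(o["t"],o["tcp_pos"],o["wrist_force"])
np.save("top1.npy",a,allow_pickle=True);np.save("side1.npy",b,allow_pickle=True)
ims=[cv2.resize(np.ascontiguousarray(c["image"][y:y+100,x:x+80,::-1]),(400,500),interpolation=cv2.INTER_CUBIC) for c,x,y in((a,300,180),(b,315,195))]
cv2.imwrite("pics/end.png",np.hstack(ims)); save(a,"endt.png")
for n,p in(("top",a),("side",b)):
    d=np.abs(p["image"].astype(int)-np.load(n+"0.npy",allow_pickle=True).item()["image"]).max(2)>60
    k,_,s,_=cv2.connectedComponentsWithStats(d.astype(np.uint8)); print(n,[list(map(int,r)) for r in s[1:] if r[4]>12])
```

```text
8.95 [0.42639022 0.26060837 0.25729389] [ 0.34818253 -0.14515093  0.14653218]
top [[308, 221, 21, 16, 282], [331, 220, 20, 52, 645], [188, 237, 50, 88, 988], [308, 237, 20, 35, 375], [137, 244, 65, 90, 1747], [225, 281, 10, 7, 39], [202, 292, 10, 7, 16], [171, 323, 118, 157, 8296], [167, 334, 18, 18, 190], [0, 385, 109, 95, 4636], [296, 429, 8, 9, 22], [301, 432, 20, 20, 75], [318, 436, 49, 44, 360], [282, 438, 4, 9, 14], [296, 459, 2, 10, 14], [295, 468, 7, 12, 49]]
side [[238, 0, 20, 7, 72], [123, 20, 26, 24, 185], [221, 29, 33, 28, 392], [123, 37, 16, 2, 29], [126, 41, 13, 3, 36], [126, 45, 28, 56, 508], [226, 52, 29, 11, 117], [225, 64, 28, 42, 432], [0, 75, 32, 85, 1349], [247, 74, 10, 14, 102], [235, 101, 16, 35, 273], [34, 146, 11, 9, 51], [0, 160, 7, 11, 31], [25, 172, 72, 73, 1049], [74, 191, 18, 37, 177], [0, 207, 10, 24, 133], [294, 230, 58, 29, 517], [297, 241, 66, 29, 632], [25, 246, 13, 3, 15]]
```

View pics/end.png

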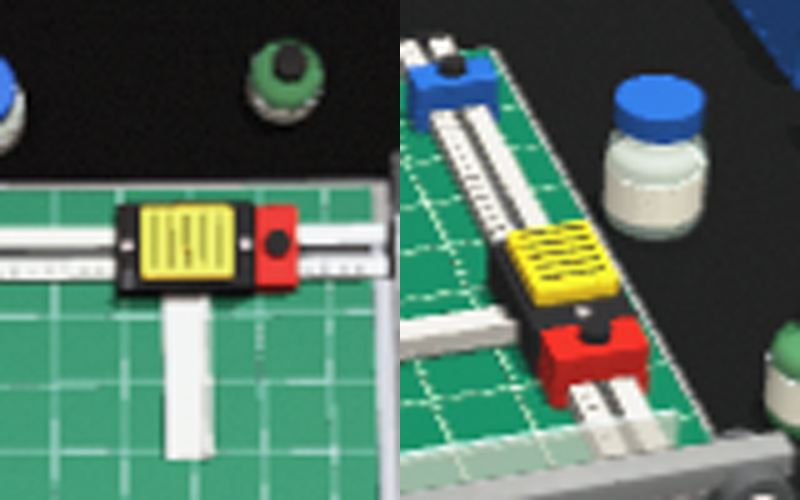

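View pics/endt.png

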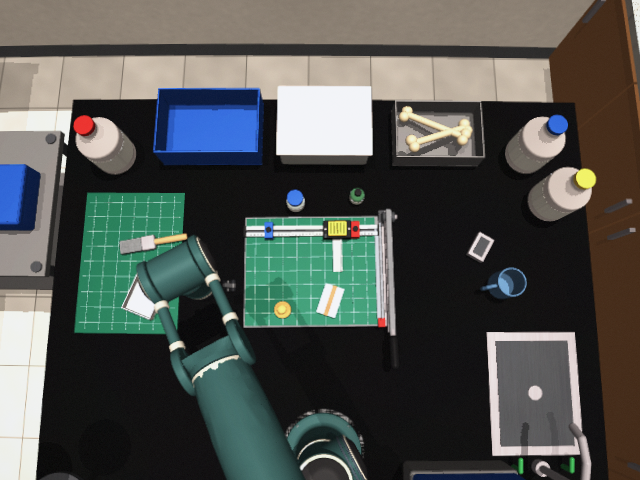

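Run:
```python
from h import *
a=np.load("top1.npy",allow_pickle=True).item()
T=lambda x,y:(300+(x+.5)/5-.5,180+(y+.5)/5-.5)
p=onz(a,*T(187,242.5),.072);r=onz(a,*T(277,243),.067);print(p,r,np.linalg.norm((p-r)[:2]))
order.finish_job()
```

```text
[ 0.62037155 -0.04070184  0.072     ] [ 0.62147577 -0.09212674  0.067     ] 0.0514367482401874
the job is handed in; nothing more can be done
```

The back gauge is resting against the red stop with its pad sprung up, and the job is handed in; the run took about 9 s of the 35 s allowed.

- **Press and push:** I pressed the pad about 5 mm (about 11–12 N) with the shut fingertips and slid the gauge about 42 mm to the right. At the stop the sideways force rose to 6–8 N and the fingertips slipped on the pad. I eased the side load, lifted straight up and moved the arm clear to the left.
- **Gauge position:** In the final pictures there is no gap between saddle and red stop. The pad and stop centres measure 51.4 mm apart against the expected 52 mm, which is within camera error. The measured red stop position is the same as before the push, within camera error.
- **Bystanders:** The final picture shows the other items where they were. The arm's shadow hides part of the bed, and the arm itself covers part of the tray in the top view, so I could not check the tray fully there. The arm stayed well above it throughout.
- **Forces:** The wrist force read close to zero at the end, and no check failed.

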